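# Unhang the tool caddy in the pottery studio

### The job

Slide the red-knobbed bolt on the grey panel fully back, then take the yellow tool caddy off its two screws: lift it, shift it sideways until the screw heads line up with the wide openings in its back plate, and draw it off. Stand it upright and square in the middle of the grey bat, set down and not dropped, without disturbing the bowl, the blue mug and the white cup.

Things in the scene. Friction and masses are not known exactly. Their poses are not given: they have to be found in the camera images.
- panel: Fixed upright grey panel, 18 mm thick. Origin on the table under its front face (the face with the screws, looking away from the robot), at the middle of the hung caddy's width. +x is out of the front face (the way the caddy comes off), +y along the panel towards the bolt, +z up. It is 152 mm high from y -110 to +90, 192 mm high from there to y +205 (behind the bolt).
- screw (a point): Centre of the head of one of the panel's two screws, at panel y +30 (the other is at y -60), 140 mm above the table. Both stick out along the panel's +x: 8 mm shank, 10 mm free between the panel and a head 18 mm in diameter and 5 mm thick.
- caddy: Loose yellow tool caddy, 170 mm wide (y), 84 deep (x), 170 high, 0.3 to 0.55 kg. Origin: centre of its flat underside, 45 mm above the table and 43 mm in front of the panel's face while hung, its axes then parallel to the panel's. Back plate x -42 to -34, 118 mm high; before it a tray with 35 mm walls. To take it off: lift 28 mm (25.5 to 30.5), shift 30 mm to panel -y, draw over 20 mm to panel +x.
- keyhole (a point): Centre of one of two 28 mm square openings in the caddy's back plate, at caddy y +60, height 67 mm above its underside (the other at y -30). From each, a level slot 13 mm wide leads 30 mm to caddy -y, then an upright one, 13 mm wide, goes up to height 99 mm, where it rests on the screw shank.
- caddy_tab (a point): Middle of the top edge of the caddy's grip tab, 215 mm above the table while hung; at caddy x -36, y 0, height 170. The tab is 60 mm wide (y), 12 mm thick (x) and stands 52 mm above the back plate's shoulders. It can be pinched from above, front to back; the panel behind it ends 63 mm below this edge.
- bolt (a joint): Slide bolt on the panel, in m: 0 to 0.008 at the start (shut: its end lies 4 mm above the caddy's shoulder on the panel's +y side, so the caddy cannot be lifted), 0.050 = fully back, sliding along the panel's +y. It clears the caddy from 0.036 on. 1.5 N of friction; it stays where it is left.
- bolt_knob (a point): Centre of the top of the red upright knob of the bolt, 16 mm in diameter and 45 mm high, its top 226 mm above the table; the bolt bar below it is at 167 to 181 mm. It moves with the bolt. Between the knob and the caddy's tab there is about 75 mm of free room, so the knob can be pushed from that side.
- bat_grey: Grey square-edged bat (slab) lying fixed on the table, 150 mm (its x) by 220 mm (its y), 15 mm thick; origin at the centre of its underside. The caddy goes here, its width along the bat's 220 mm length, either way round.
- bat_red: Reddish bat of the same size, fixed, with the white bowl standing on it; it may lie in either of the two places. Leave alone.
- bowl: White bowl, 100 mm across, 50 mm high, standing on the reddish bat. Origin at the centre of its underside. Leave alone.
- mug: Blue mug, 80 mm across, 80 mm high, behind the bats. Origin at the centre of its underside. Leave alone.
- cup: White cup, 90 mm across, 75 mm high, behind the bats. Origin at the centre of its underside. Leave alone.
Not all that is in view belongs to the job. There is more than one size of the caddy; the job needs the larger.

How it is judged (in metres and radians):
On the way, in this order (a step that is already met when the one before it is completed fails the run):
1. the bolt is slid back clear of the caddy (more than 40 mm) while the caddy still hangs (value of joint bolt above 0.04 m and z of caddy in the frame of panel below 0.06 m and x of caddy in the frame of panel below 0.055 m), for 0.1 s.
2. the caddy is lifted (more than 20 mm) and shifted over the screw heads (more than 20 mm) while still on the screws (z of caddy in the frame of panel above 0.065 m and y of caddy in the frame of panel below -0.02 m and x of caddy in the frame of panel below 0.062 m), for 0.04 s.
3. the caddy is off the screws, upright (x of caddy in the frame of panel above 0.065 m and angle between caddy's own z axis and vertical below 0.4 rad), for 0.1 s.
At the end, for the whole second after the job is handed in: The caddy stands at rest, upright (within 0.1 rad) and flat on the grey bat, its centre within 30 mm of the bat's centre each way and its width along the bat's length within 0.21 rad; the bolt is still back (over 36 mm) (x of caddy in the frame of bat_grey between -0.03 and 0.03 m and y of caddy in the frame of bat_grey between -0.03 and 0.03 m and z of caddy in the frame of bat_grey between 0.01 and 0.02 m and angle between caddy's own z axis and vertical below 0.1 rad and angle between the y axis of caddy and the y axis of bat_grey, either way round below 0.21 rad and linear speed of caddy below 0.02 m/s and value of joint bolt above 0.036 m); the robot touches nothing.
It fails at once if the caddy is let go in the air (more than 20 mm above the bat, off the panel) (contact force between caddy and anything else below 0.05 N and height (world z) of caddy above 0.035 m and x of caddy in the frame of panel above 0.065 m).
It fails at once if the caddy is tipped over (angle between caddy's own z axis and vertical above 0.8 rad).
It fails at once if the bowl, mug or cup is moved by more than 30 mm (distance of any of bowl, mug, cup from where it was at the start of the episode above 0.03 m).
It also fails if it takes over 64 s, if anything falls off the work surface, if the arm or the gripper's body presses on something with over 40 N, if the wrist force passes 120 N, or if a joint passes its speed limit or range.

### The arm

A 7-joint arm with a two-finger parallel gripper is mounted at the origin on the work surface. World frame = base frame: x ahead of the robot, y to its left, z up, the work surface at z = 0. Lengths are in m, angles in degrees, forces in N, time in s.
With the tool pointing down it reaches from about 0.35 to 0.775 m from the base axis. Payload 3.1 kg.
Tool frame: the origin (TCP) lies on the centre line of the jaws, within the pads' length; the fingertips stand 17 mm ahead of it and the grasp point (between the pads) lies 2 mm behind it (robot.tip_reach is the distance from the TCP to the fingertips, in m); z points along the fingers, y is the line along which they close (so a half turn about z gives the same grasp; the last joint's range is limited). The gripper opens to 85 mm and grips with 20 to 120 N. Pads are 22 mm wide; open, the fingers measure 114 mm over their backs; the gripper's body (76 mm by 85 mm) begins 54 mm behind the grasp point. The pads swing forward as they close: fully open they stand 13 mm farther back than shut.
Start: joints at [-76.129, 17.813, 0.802, 86.603, -0.252, 75.585, -1.558], TCP at [0.154, 0.528, 0.248] pointing down, gripper open.
Joint ranges: [-154.91, 154.91], [-16.99, 109.72], [-72.82, 74.43], [7.12, 147.25], [-82.49, 262.49], [11.32, 116.49], [-174.64, 174.64]. Speed limits (degrees/s): [159.86, 159.86, 180, 180, 180, 180, 180].

### API

Orientations are given as [roll, pitch, yaw] about the fixed x, y, z axes, in that order (R = Rz(yaw) Ry(pitch) Rx(roll)).
In Python, from station import robot, fingers, vision, workorder, recognise gives the robot as it stands. Calls block until the motion is done:
- robot.move_to(position, orientation): joint-space move of the TCP to a pose.
- robot.line_to(position, orientation=None, velocity=0.15, f_stop=None): straight line of the TCP; orientation=None keeps the orientation; velocity is the mean speed in m/s. With f_stop (N) it stops when the force on the tool has changed by that much, and returns True; else False.
- robot.move_j(angles): joint-space move.
- fingers.gripper_to(opening, force=None): opening from 0.0 (shut) to 1.0 (fully open); force is the grip in N (None keeps the last); returns when the fingers have stopped.
- robot.pause(seconds).
- robot.inverse_kinematics(position, orientation): joint angles nearest the present ones, or None.
- vision.grab_frame(name): name is "scene" or "top" or "wrist"; returns the picture (420x560x3 uint8, red, green, blue); there is no depth.
- vision.calibration(name): a dict with "mtx" (3x3 intrinsics, pixels), "extrinsics" (4x4, takes a point from world to camera coordinates); the wrist camera has in their place "T_tool_cam" (4x4, takes a point from camera to tool coordinates, whose origin is the TCP and whose axes are the flange's). Camera axes: x right, y up, looking along -z (the intrinsics and any distortion apply to the point x, -y, -z); pixel columns grow to the right and rows downward; lengths in m; the calibration is good to about 2 mm. A picture is of the moment at which its call begins: read the wrist's pose just before it. calibration takes no time and is no camera call.
A pose or a line that the arm cannot do raises robot.PlanningError and nothing moves.
- workorder.close_job(): hands the job in; it is judged then, once.
Trained networks look in the newest picture that a camera, given by its name, has taken for a name from the list of things; names that differ only in an ending like _2 or _b are one class to them, and where a whole thing is asked for, a point or a joint stands for the part that bears it (a point fixed in the world has none). Each returns a list of dicts, best first, with "p" (0 to 1); they miss things now and then, are a little off and sometimes report something else, mostly with a low value. They report only what shows in the picture. A call takes as long as a camera call. They do not tell look-alikes from the thing itself.
- recognise(label, camera): "rect" ([centre column, centre row, width, height] in pixels, round what is visible of it).
Readings, each from a call of its own:
- robot.current_time_s(): time.
- robot.current_joint_positions(): joint angles.
- robot.current_dq(): joint speeds.
- robot.current_joint_torque(): joint torques, N m.
- robot.current_tool_pos(): TCP position.
- robot.current_eef_rot(): TCP orientation.
- robot.current_contact_force(): force on the tool from outside, world axes, zero at the start.
- robot.current_torque(): the same for the moment, N m.
- robot.current_finger_gap(): opening from 0.0 (shut) to 1.0 (fully open).
- robot.current_gripper_force(): force on a finger pad.
Only numpy, scipy, OpenCV 4.12 (cv2) and the standard library are available. Lean on these libraries where they do the work, as an engineer would, in place of code of your own. Each camera call takes 0.05 s, during which the arm holds its last target. There are 200 camera calls.

## Working session

There is one attempt and no reset: what is moved stays moved. The work goes in short steps, each a Python script; the robot and the scene stay as the last script left them, time stands still between calls to the robot, and variables do not carry over. Pictures are saved under pics/ and viewed, at most 10 in all, crops included, and the job is handed in when it is done.

```bash
mkdir -p pics; ls; cat > h.py <<'E'
from station import robot, fingers, vision, workorder, recognise
import numpy as np, cv2
from scipy.spatial.transform import Rotation as Ro
def save(img,n): cv2.imwrite('pics/'+n+'.png',img[:,:,::-1])
E
python3 - <<'E'
from h import *
for c in ['scene','top']:
    save(vision.grab_frame(c),c+'0')
    k=vision.calibration(c); print(c,{a:np.round(b,4).tolist() if not isinstance(b,str) else b for a,b in k.items()})
    for l in ['caddy','caddy_tab','bolt_knob','bat_grey','bat_red','bowl','mug','cup','screw','keyhole','panel']:
        print(l,[(np.round(d['rect']).astype(int).tolist(),round(d['p'],2)) for d in recognise(l,c)][:3])
print(vision.calibration('wrist'),robot.current_eef_rot(),robot.current_time_s())
E
```

```text
pics
scene {'mtx': [[509.0199, 0.0, 276.8408], [0.0, 509.0199, 215.1459], [0.0, 0.0, 1.0]], 'extrinsics': [[-0.6983, 0.7156, 0.0183, 0.4051], [-0.4331, -0.4428, 0.7851, 0.1121], [0.5699, 0.5403, 0.6191, -1.7992], [0.0, 0.0, 0.0, 1.0]]}
caddy [([393, 240, 45, 44], 0.85), ([336, 261, 70, 84], 0.71)]
caddy_tab [([393, 242, 48, 42], 0.86), ([339, 261, 71, 88], 0.81)]
bolt_knob [([379, 260, 24, 25], 0.85)]
bat_grey [([279, 237, 83, 54], 0.66)]
bat_red [([215, 187, 31, 30], 0.63), ([214, 203, 75, 42], 0.56)]
bowl [([212, 188, 31, 27], 0.93)]
mug [([231, 274, 43, 39], 0.79)]
cup [([184, 244, 30, 36], 0.96)]
screw [([368, 276, 100, 115], 0.64)]
keyhole [([394, 241, 48, 45], 0.96)]
panel [([369, 276, 97, 112], 0.61)]
top {'mtx': [[498.4149, 0.0, 282.0654], [0.0, 498.4149, 207.4587], [0.0, 0.0, 1.0]], 'extrinsics': [[0.0012, -1.0, -0.0076, -0.0227], [0.9877, -0.0, 0.1564, -0.5392], [-0.1564, -0.0077, 0.9877, -1.2449], [0.0, 0.0, 0.0, 1.0]]}
caddy [([189, 296, 56, 28], 0.63), ([202, 203, 68, 44], 0.6)]
caddy_tab [([187, 296, 52, 32], 0.96), ([202, 202, 72, 34], 0.69)]
bolt_knob [([149, 203, 38,
[... 221 characters left out ...]
 [([170, 226, 142, 73], 0.72)]
keyhole [([203, 203, 67, 39], 0.84), ([190, 295, 52, 25], 0.72)]
panel [([171, 229, 140, 71], 0.8)]
{'mtx': array([[337.13732897,   0.        , 274.00321675],
       [  0.        , 337.13732897, 212.37351578],
       [  0.        ,   0.        ,   1.        ]]), 'T_tool_cam': array([[-6.98756013e-04,  9.59750833e-01,  2.80852008e-01,
         7.05847771e-02],
       [ 9.99999712e-01,  5.87295667e-04,  4.81030231e-04,
        -2.56278997e-04],
       [ 2.96725997e-04,  2.80852264e-01, -9.59750967e-01,
        -1.25905716e-01],
       [ 0.00000000e+00,  0.00000000e+00,  0.00000000e+00,
         1.00000000e+00]])} [1.79995155e+02 8.60514664e-04 1.63742671e+02] 1.2
```

```bash
python3 - <<'E'
import cv2
a=cv2.imread('pics/top0.png'); 
cv2.imwrite('pics/topc.png',cv2.resize(a[90:330,100:480],None,fx=2.1,fy=2.1,interpolation=cv2.INTER_CUBIC))
b=cv2.imread('pics/scene0.png')
cv2.imwrite('pics/scenec.png',cv2.resize(b[140:350,160:440],None,fx=2.8,fy=2.8,interpolation=cv2.INTER_CUBIC))
E
```

```text
(no output)
```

View pics/topc.png

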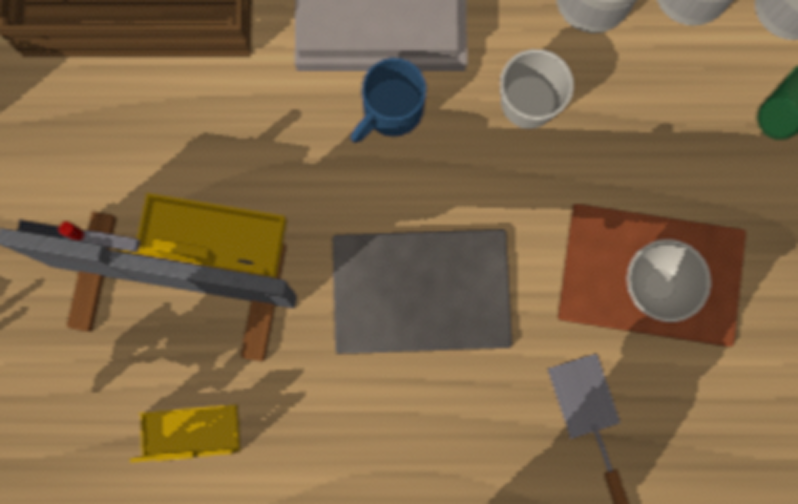

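View pics/scenec.png

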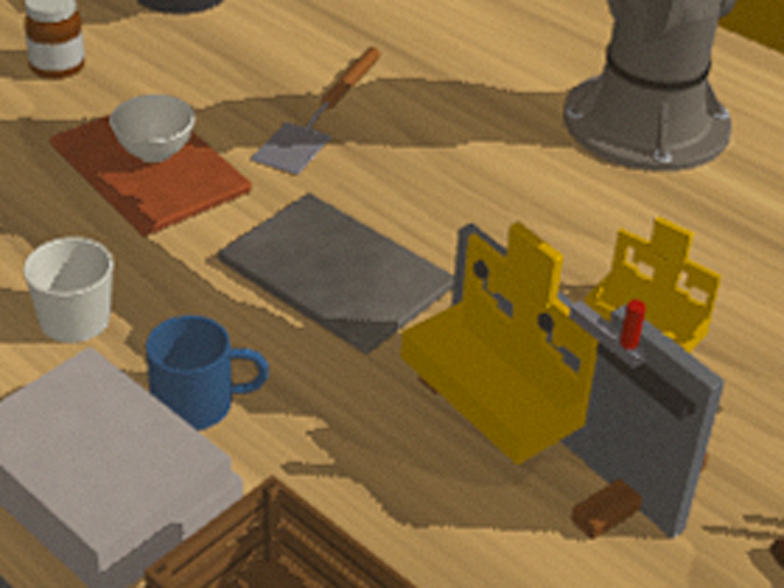

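The top view shows the hung caddy with its tray away from the robot (crop 145–285, 195–275) and the red knob at about (68,229). The grey bat's corners are at (332,237), (505,230), (512,346) and (337,353). The small caddy is a separate decoy. In the scene view the bolt is shut over the shoulder and the path to the bat is free.

```bash
cat >> h.py <<'E'
def cam(c):
    k=vision.calibration(c)
    if c!='wrist': return k['mtx'],np.array(k['extrinsics'])
    T=np.eye(4);T[:3,:3]=Ro.from_euler('xyz',robot.current_eef_rot(),degrees=True).as_matrix();T[:3,3]=robot.current_tool_pos()
    return k['mtx'],np.linalg.inv(T@k['T_tool_cam'])
def ray(K,E,uv,z):
    d=np.array([(uv[0]-K[0,2])/K[0,0],-(uv[1]-K[1,2])/K[1,1],-1.])
    R=E[:3,:3];o=-R.T@E[:3,3];d=R.T@d
    return o+d*(z-o[2])/d[2]
def proj(K,E,p):
    q=E[:3,:3]@np.asarray(p)+E[:3,3]; return np.array([K[0,2]-K[0,0]*q[0]/q[2],K[1,2]+K[1,1]*q[1]/q[2]])
E
python3 - <<'E'
from h import *
K,E=cam('top')
f=lambda u,v,z:ray(K,E,(100+u/2.1,90+v/2.1),z)
for c in [(332,237),(505,230),(512,346),(337,353)]: print('bat',f(*c,.015).round(4))
print('knob',f(67,229,.226).round(4))
for c in [(147,195),(286,215)]: print('tray front',f(*c,.080).round(4))
for c in [(138,246),(210,257)]: print('tab?',f(*c,.215).round(4))
print('mug',f(395,88,.08),'cup',f(537,80,.075))
K2,E2=cam('scene'); g=lambda u,v,z:ray(K2,E2,(160+u/2.8,140+v/2.8),z)
print('scene knob',g(637,301,.226),'tab',g(513,223,.215),g(556,243,.215))
for c in [(308,196),(454,283),(372,343),(219,256)]: print('bat',g(*c,.015).round(4))
for yaw in (78,-102,168,-12):
  for p in ([.55,.16,.35],[.55,.16,.26]): print(yaw,robot.inverse_kinematics(p,[180,0,yaw]))
E
```

```text
bat [0.5559 0.0412 0.015 ]
bat [ 0.5648 -0.1765  0.015 ]
bat [ 0.4192 -0.1827  0.015 ]
bat [0.4104 0.0337 0.015 ]
knob [0.5291 0.3097 0.226 ]
tray front [0.5963 0.2609 0.08  ]
tray front [0.5718 0.093  0.08  ]
tab? [0.5127 0.2364 0.215 ]
tab? [0.5008 0.1594 0.215 ]
mug [ 0.72969711 -0.03794359  0.08      ] cup [ 0.74125462 -0.21230734  0.075     ]
scene knob [0.52962042 0.3069834  0.226     ] tab [0.51023679 0.16108671 0.215     ] [0.50521342 0.20573135 0.215     ]
bat [ 0.4297 -0.178   0.015 ]
bat [0.4258 0.0389 0.015 ]
bat [0.5565 0.0404 0.015 ]
bat [ 0.5749 -0.1702  0.015 ]
78 [-43.44567628  21.3470713   38.15937478  71.91965985 -12.99937188
  90.97215923 -19.4710079 ]
78 [-44.41250659  22.80878869  37.78660981  82.75065666 -13.99394064
  79.18750787 -18.18317291]
-102 [-28.26126303  19.18032431  15.01270385  71.27395492  -4.8819869
  90.15421079 153.93960233]
-102 [-27.04960996  20.28804569  12.64863624  82.04447981  -4.44935571
  78.1558052  153.75234536]
168 [-35.55190274  19.85741715  25.8329431   71.59216701  -8.51213736
  90.39595465  66.87062948]
168 [-35.60227721  21.06022447  24.72298504  82.4023038   -8.82374339
  78.45363886  67.42960368]
-12 [ -45.94894736   22.05223365   42.30532704   72.01877031  -14.64153178
   91.2612402  -108.13016035]
-12 [ -47.00801487   23.58912958   41.85796377   82.84807984  -15.75642205
   79.53500327 -106.68620351]
```

```bash
python3 - <<'E'
from h import *
for y in (92,-88):
  print([ (robot.inverse_kinematics(p,[180,0,y])) for p in ([.45,-.07,.35],[.45,-.07,.18])])
robot.move_to([.515,.20,.36],[180,0,82])
robot.pause(.2)
K,E=cam('wrist'); im=vision.grab_frame('wrist'); save(im,'w1')
np.savez('w1.npz',K=K,E=E); print(robot.current_joint_positions(), robot.current_time_s())
for l in ['caddy_tab','bolt_knob']: print(l,[(d['rect'],d['p']) for d in recognise(l,'wrist')][:3])
E
```

```text
[array([-46.8239227 ,   5.78229697,  59.49340651,  90.19123542,
        -4.98709334,  86.87787865,  14.81380122]), array([-40.39346876,  14.10643627,  55.94972779, 108.25169753,
       -12.94811755,  64.31978849,  22.42759479])]
[array([ -50.42336604,    6.38754299,   63.99166445,   90.25740964,
         -5.74656289,   86.9476224 , -164.26555617]), array([ -46.59607822,   16.91619153,   64.93826634,  108.38626037,
        -16.87290549,   65.24518233, -153.40587416])]
[-47.08995926  17.9248175   33.83859388  73.9262154   -9.8771906
  91.046804   -22.63869913] 3.2667
caddy_tab [([303.4, 194.3, 78.2, 164.8], 0.93), ([121.2, 183.9, 102.3, 108.2], 0.87)]
bolt_knob [([278.8, 93.3, 19.7, 100.5], 0.72)]
```

View pics/w1.png

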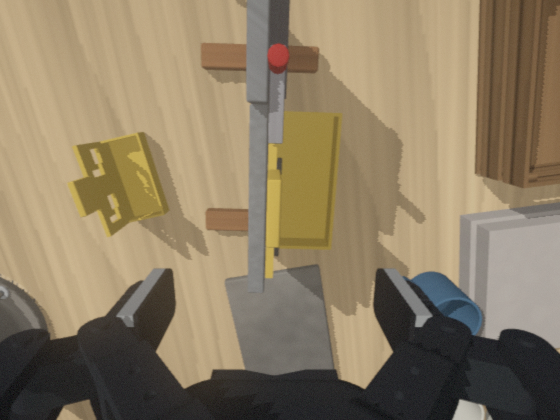

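The wrist view shows the tab's top running from about (273,170) to (273,247), the knob top at (278,55), and the tray and panel edges nearly upright in the picture. I'll segment these for finer positions.

```bash
python3 - <<'E'
from h import *
d=np.load('w1.npz');K,E=d['K'],d['E']; im=cv2.imread('pics/w1.png')
f=lambda u,v,z:ray(K,E,(u,v),z)
b,g,r=[im[:,:,i].astype(int) for i in range(3)]
red=((r>130)&(g<60)&(b<60)).astype(np.uint8);red[:, :240]=0;red[:,320:]=0;red[120:]=0
v,u=np.nonzero(red);print('red',u.min(),u.max(),v.min(),v.max(),u.mean(),v.mean())
print('knob',f(u.mean(),v.mean(),.226))
for row in (180,200,225,240): print(row,[tuple(im[row,c,::-1]) for c in range(262,286,2)])
print('col273',[(y,tuple(im[y,273,::-1])) for y in list(range(160,178,2))+list(range(240,254,2))])
for c in [(267,171),(280,171),(267,247),(280,247),(273,171),(273,247)]: print('tab',c,f(*c,.215).round(4))
for c in [(339,116),(330,248)]: print('tray front',f(*c,.08).round(4))
for c in [(270,103),(263,291)]: print('panel front top edge',f(*c,.152).round(4))
E
```

```text
red 272 288 56 65 280.5 63.285714285714285
knob [0.53414978 0.30473364 0.226     ]
180 [(np.uint8(136), np.uint8(133), np.uint8(127)), (np.uint8(134), np.uint8(132), np.uint8(127)), (np.uint8(109), np.uint8(100), np.uint8(86)), (np.uint8(196), np.uint8(172), np.uint8(88)), (np.uint8(204), np.uint8(179), np.uint8(93)), (np.uint8(203), np.uint8(177), np.uint8(91)), (np.uint8(201), np.uint8(175), np.uint8(90)), (np.uint8(200), np.uint8(174), np.uint8(88)), (np.uint8(198), np.uint8(175), np.uint8(89)), (np.uint8(175), np.uint8(152), np.uint8(74)), (np.uint8(151), np.uint8(129), np.uint8(63)), (np.uint8(154), np.uint8(132), np.uint8(64))]
200 [(np.uint8(138), np.uint8(136), np.uint8(133)), (np.uint8(127), np.uint8(126), np.uint8(121)), (np.uint8(127), np.uint8(113), np.uint8(79)), (np.uint8(201), np.uint8(177), np.uint8(91)), (np.uint8(199), np.uint8(176), np.uint8(91)), (np.uint8(197), np.uint8(173), np.uint8(88)), (np.uint8(197), np.uint8(173), np.uint8(89)), (np.uint8(196), np.uint8(171), np.uint8(86)), (np.uint8(195), np.uint8(171), np.uint8(89)), (np.uint8(158), np.uint8(137), np.uin
[... 1757 characters left out ...]
242, (np.uint8(194), np.uint8(171), np.uint8(87))), (244, (np.uint8(193), np.uint8(168), np.uint8(86))), (246, (np.uint8(187), np.uint8(164), np.uint8(84))), (248, (np.uint8(169), np.uint8(147), np.uint8(84))), (250, (np.uint8(170), np.uint8(149), np.uint8(85))), (252, (np.uint8(167), np.uint8(145), np.uint8(84)))]
tab (267, 171) [0.5131 0.2281 0.215 ]
tab (280, 171) [0.5235 0.2267 0.215 ]
tab (267, 247) [0.5037 0.1629 0.215 ]
tab (280, 247) [0.5148 0.1614 0.215 ]
tab (273, 171) [0.5179 0.2275 0.215 ]
tab (273, 247) [0.5088 0.1622 0.215 ]
tray front [0.5989 0.2585 0.08  ]
tray front [0.5736 0.0963 0.08  ]
panel front top edge [0.5224 0.2814 0.152 ]
panel front top edge [0.4869 0.0866 0.152 ]
```

```bash
python3 -c "
import cv2;a=cv2.imread('pics/w1.png')
cv2.imwrite('pics/w1c.png',cv2.resize(a[30:300,220:370],None,fx=2.2,fy=2.2,interpolation=cv2.INTER_CUBIC))"
```

```text
(no output)
```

View pics/w1c.png

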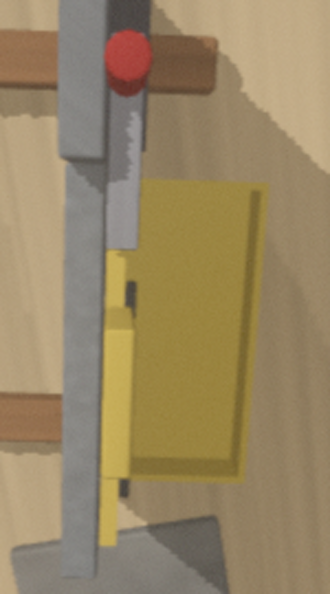

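```bash
python3 - <<'E'
from h import *
d=np.load('w1.npz');K,E=d['K'],d['E']
kn=ray(K,E,(278.2,56),.226); print('knob',kn)
t=np.array([.512,.191]); y=-9; u=np.array([-np.sin(np.radians(y)),np.cos(np.radians(y))]); n=np.array([u[1],-u[0]])
r=kn[:2]-t; print('rel tab: along',r@u,'out',r@n)
o=[180,0,81]
fingers.gripper_to(0.0)
P=lambda s,z:[*(kn[:2]+u*s),z]
robot.move_to(P(-.043,.30),o)
print(robot.line_to(P(-.043,.217),o,.1,f_stop=8))
print(robot.current_tool_pos(),robot.current_contact_force())
s=robot.line_to(P(.042,.217),o,.05,f_stop=12)
p=robot.current_tool_pos();print(s,p,(p[:2]-kn[:2])@u,robot.current_contact_force())
robot.line_to(P((p[:2]-kn[:2])@u-.012,.217),o)
q=robot.current_tool_pos(); robot.line_to([q[0],q[1],.36],o,.2)
robot.move_to([.515,.22,.36],[180,0,81]); fingers.gripper_to(1.0); robot.pause(.2)
K,E=cam('wrist'); im=vision.grab_frame('wrist'); save(im,'w2'); np.savez('w2.npz',K=K,E=E)
cv2.imwrite('pics/w2c.png',cv2.resize(im[10:310,190:390,::-1],None,fx=2,fy=2,interpolation=cv2.INTER_CUBIC))
print(robot.current_time_s())
E
```

```text
knob [0.5331687  0.30966282 0.226     ]
rel tab: along 0.12051339808064476 out 0.002345123913491381
False
[0.52709095 0.26721386 0.21795853] [0.26801986 0.24389947 1.31812515]
True [0.53756059 0.3353824  0.21617247] 0.026089972812854825 [0.30037951 0.37169674 0.06371853]
9.525
```

View pics/w2c.png

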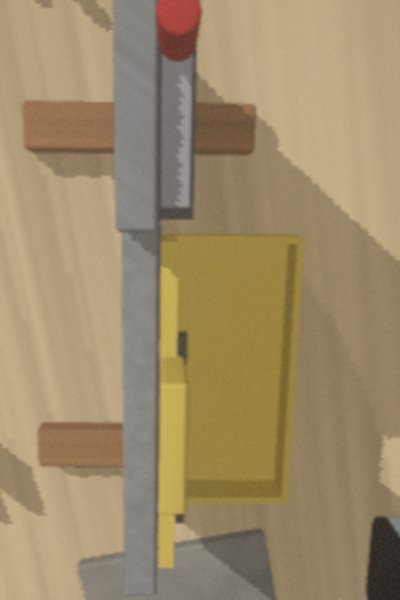

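The bolt end is clear of the caddy: the bar ends at crop (175,215) and the tray starts at row 236. The tab top is at crop rows 386–515, columns 159–186. Now I'll compute the tab position and grip it.

```bash
python3 - <<'E'
from h import *
d=np.load('w2.npz');K,E=d['K'],d['E']
f=lambda a,b,z:ray(K,E,(190+a/2,10+b/2),z)[:2]
kn=f(179,15,.226);print('knob',kn)
c=[f(160,387,.215),f(186,387,.215),f(158,515,.215),f(185,515,.215)];print(np.round(c,4))
t=np.mean(c,0); print('tab',t)
ang=lambda p,q:np.degrees(np.arctan2((q-p)[1],(q-p)[0]))-90
print('yaw tab',ang(c[2],c[0]),ang(c[3],c[1]),'tray',ang(f(288,502,.08),f(302,236,.08)),'panel',ang(f(155,595,.152),f(159,232,.152)))
print('knob yaw via tab', ang(t,kn))
a=f(288,502,.08);b=f(302,236,.08);print('tray',a,b)
y=np.radians(-9.);n=np.array([np.cos(y),np.sin(y)]);print('tab from tray',(a+b)/2-.078*n)
print((kn-np.array([.5332,.3097]))@[.156,.988])
E
```

```text
knob [0.54053463 0.35200085]
[[0.5123 0.2197]
 [0.523  0.218 ]
 [0.5021 0.1625]
 [0.5138 0.1606]]
tab [0.5127953  0.19021094]
yaw tab -10.099391011356488 -9.046596466762395 tray -8.953782394191393 panel -9.908781704756933
knob yaw via tab -9.728925625813318
tray [0.57542225 0.09475221] [0.60174434 0.26181543]
tab from tray [0.51154361 0.19048571]
0.04293744562913271
```

```bash
python3 - <<'E'
from h import *
t=np.array([.5125,.1903]); o=[180,0,80.6]
robot.move_to([*t,.29],o)
print(robot.line_to([*t,.192],o,.12,f_stop=8))
f0=robot.current_contact_force()
fingers.gripper_to(0.0,20); robot.pause(.2)
print(robot.current_tool_pos(),robot.current_finger_gap(),robot.current_gripper_force(),robot.current_contact_force()-f0)
save(vision.grab_frame('scene'),'s1'); print(robot.current_time_s())
E
```

```text
False
[0.51228409 0.19032204 0.19210083] 0.13506120202924585 22.8635635972023 [-1.71220349 -0.10639572  2.06031561]
11.8
```

```bash
python3 - <<'E'
from h import *
o=[180,0,80.6]; y=np.radians(-9.4); n=np.array([np.cos(y),np.sin(y),0]);u=np.array([-n[1],n[0],0])
fingers.gripper_to(0.0,90); robot.pause(.2)
p0=np.array(robot.current_tool_pos()); f0=np.array(robot.current_contact_force());print(p0,f0)
def rep(s): 
    robot.pause(.1)
    r=np.array(robot.current_tool_pos())-p0; f=np.array(robot.current_contact_force())-f0
    print(s,'n,u,z mm',(np.array([r@n,r@u,r[2]])*1000).round(1),'f',np.array([f@n,f@u,f[2]]).round(1),robot.current_finger_gap())
z=np.array([0,0,.028])
s=robot.line_to(p0+z,o,.04,f_stop=20); rep(s)
if not s:
    s=robot.line_to(p0+z-.030*u,o,.04,f_stop=12); rep(s)
save(vision.grab_frame('scene'),'s2'); im=cv2.imread('pics/s2.png')
cv2.imwrite('pics/s2c.png',cv2.resize(im[160:340,250:450],None,fx=3,fy=3,interpolation=cv2.INTER_CUBIC))
np.save('p0.npy',np.array([p0,f0])); print(robot.current_time_s())
E
```

```text
[0.5124346  0.19034555 0.19220884] [-1.84519825 -0.0241039   5.24953515]
False n,u,z mm [-0.1 -0.1 27.7] f [ 1.3  0.3 -9.6] 0.13050804847497186
False n,u,z mm [ -0.1 -29.4  28. ] f [ 1.7  0.7 -9.6] 0.13171160472953392
14.225
```

View pics/s2c.png

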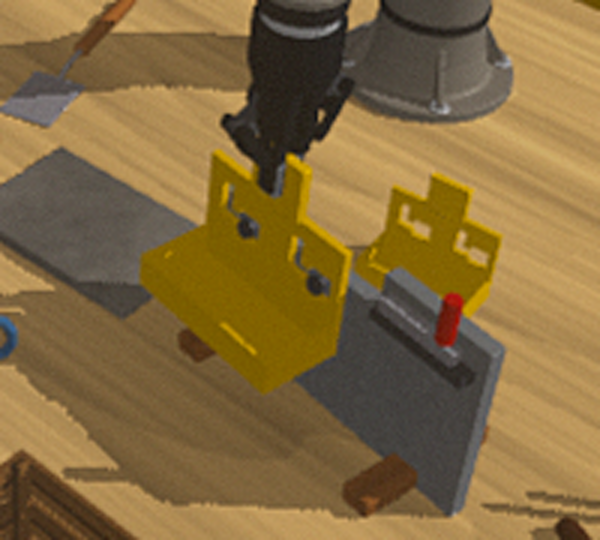

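Both screw heads show inside the wide openings (crop (247,228) and (318,285)), so I'll draw the caddy off and carry it to above the bat.

```bash
python3 - <<'E'
from h import *
d=np.load('w1.npz'); 
for c in [(226,280),(319,267)]: print('bat near edge',ray(d['K'],d['E'],c,.015).round(4))
p0,f0=np.load('p0.npy')
o=[180,0,80.6]; y=np.radians(-9.4); n=np.array([np.cos(y),np.sin(y),0]);u=np.array([-n[1],n[0],0])
p=np.array(robot.current_tool_pos())
s=robot.line_to(p+.060*n,o,.06,f_stop=10)
r=np.array(robot.current_tool_pos())-p0; f=np.array(robot.current_contact_force())-f0
print(s,r@n,r@u,r[2],f,robot.current_finger_gap())
if not s:
    q=np.array(robot.current_tool_pos())
    robot.line_to(q+[0,0,.04],o,.1)
    robot.line_to([.55,-.03,.26],[180,0,90],.12)
    robot.line_to([.457,-.070,.24],[180,0,92.4],.12)
    robot.pause(.2)
    print(robot.current_tool_pos(),robot.current_contact_force()-f0,robot.current_finger_gap())
    im=vision.grab_frame('top'); save(im,'t2')
    cv2.imwrite('pics/t2c.png',cv2.resize(im[90:330,100:480,::-1],None,fx=2.1,fy=2.1,interpolation=cv2.INTER_CUBIC))
print(robot.current_time_s())
E
```

```text
bat near edge [0.4174 0.0373 0.015 ]
bat near edge [0.5619 0.0395 0.015 ]
False 0.059414433400496326 -0.029348791881020193 0.027894181275297136 [  1.60845442  -0.06446144 -10.40099618] 0.13009893106449325
[ 0.45761295 -0.0696905   0.24003894] [  2.77787743  -0.61543909 -10.00375942] 0.12716538173839728
18.85
```

View pics/t2c.png

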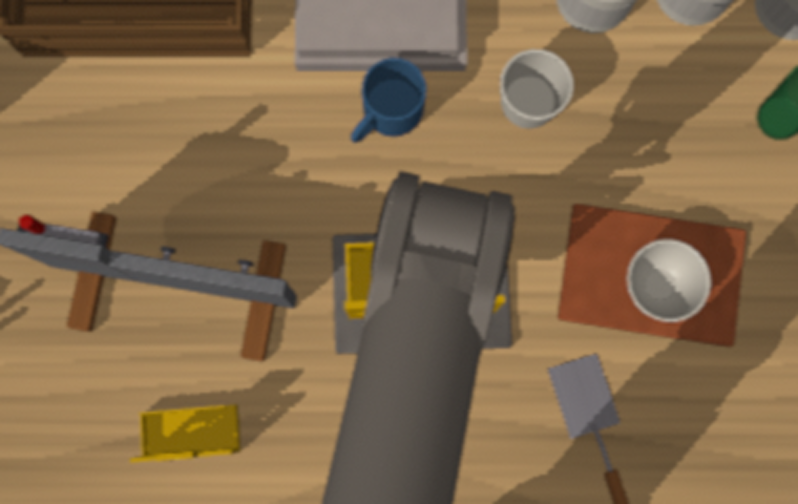

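The caddy hangs centred over the grey bat (its left side at crop column 345 against the bat edge at 333), with the bowl, mug and cup unmoved. Now I'll set it down and release.

```bash
python3 - <<'E'
from h import *
o=[180,0,92.4]
robot.line_to([.457,-.070,.170],o,.1); robot.pause(.1)
s=robot.line_to([.457,-.070,.158],o,.015,f_stop=5); robot.pause(.2)
print(s,robot.current_tool_pos(),robot.current_contact_force())
fingers.gripper_to(0.35,20); robot.pause(.3)
q=robot.current_tool_pos(); print(q,robot.current_contact_force(),robot.current_finger_gap())
fingers.gripper_to(0.8)
robot.line_to([q[0],q[1],.30],o,.1)
robot.move_to([.36,.30,.36],[180,0,92.4]); robot.pause(.3)
for c in ('top','scene'): save(vision.grab_frame(c),'f_'+c)
a=cv2.imread('pics/f_top.png')[140:300,220:480];b=cv2.imread('pics/f_scene.png')[170:330,180:440]
cv2.imwrite('pics/fin.png',cv2.resize(np.hstack([a,b]),None,fx=1.5,fy=1.5,interpolation=cv2.INTER_CUBIC)); print(robot.current_time_s())
E
```

```text
True [ 0.45639962 -0.07002864  0.16240418] [-0.84366503 -0.06115708  5.54185429]
[ 0.45461288 -0.06960281  0.16071717] [ 0.51694908 -0.08773583  0.39317912] 0.3490857086799741
25.0083
```

View pics/fin.png

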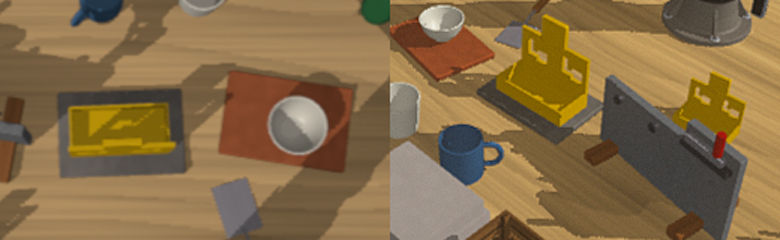

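The caddy stands upright and square in the middle of the bat (picture, about (120,130)), the bolt is back, and the arm is clear.

```bash
python3 -c "
from h import *
print(workorder.close_job())"
```

```text
the job is handed in; nothing more can be done
None
```

I slid the bolt back, took the caddy off its screws and set it down upright and square in the middle of the grey bat. The bowl, mug and cup look undisturbed in the last pictures, and I handed the job in at about 25 s; no verdict was returned.

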